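# Grease the bench polisher: open the bay door, snap the coupler on the nipple and hold

## Robot

A 7-joint arm with a two-finger parallel gripper is mounted at the origin on the work surface. World frame = base frame: x ahead of the robot, y to its left, z up, the work surface at z = 0. Lengths are in m, angles in rad, forces in N, time in s.
With the tool pointing down it reaches from about 0.425 to 0.925 m from the base axis. Payload 6.8 kg.
Tool frame: the origin (TCP) lies at the centre of the arm's flange, where the gripper is bolted on; the fingertips stand 182 mm ahead of it and the grasp point (between the pads) lies manip.hold_point_z ahead of it (manip.hold_point_z is the distance from the TCP to the grasp point, in m); z points along the fingers, y is the line along which they close (so a half turn about z gives the same grasp; the last joint's range is limited). The gripper opens to 88 mm and grips with 3 to 60 N. Pads are 20 mm wide; open, the fingers measure 115 mm over their backs; the gripper's body (75 mm by 178 mm) begins 61 mm behind the grasp point.
Start: joints at [-0.108, 0.477, 0.022, 1.555, -0.011, 1.109, -0.083], TCP at [0.675, 0, 0.405] pointing down, gripper open.
Joint ranges: [-2.96, 2.96], [-0.34, 2.1], [-1.41, 1.46], [0.24, 2.44], [-1.37, 4.51], [0.17, 1.92], [-2.96, 2.96]. Speed limits (rad/s): [2.39, 2.39, 3.14, 3.14, 3.14, 3.14, 3.14].

## Interface

Orientations are given as a unit quaternion [x, y, z, w].
In Python, from station import manip gives the robot as it stands.
- The arm moves only by the tool arm_command, never from a script. Its argument "motion" is text: rows parted by semicolons, each of 5 numbers parted by spaces: the shift along the tool's x, y, z in cm, then the turn about the tool's z in rad, then the closure, from -1 (fully open) to 1 (shut). In form: tx ty tz yaw fingers; .... A call has exactly 10 rows; each row shifts and turns the commanded pose from where the row before left it, along the tool's axes as they then stand; what a row does not reach is not made up. A row lasts 1/12 s, in which the tool goes at most 41.7 mm and 7.16 degrees, less where a joint would pass 70% of its speed; a pose out of reach is approached as far as the arm can. A call is refused whole if a number of a shift passes 4.17 or a number of a turn 0.125, either way. A call with a gripper value outside its range is refused whole. The fingers move at their own pace and stop on an object; the grip force is fixed at half the most. Time passes only in rows, so rows that do not move let the fingers close, or fill a call up. It gives the time, the measured TCP pose, the force, the opening and the grip force at its end, in the units of the state.
- manip.read_state(): the state, without advancing time (a new reading comes with each control period).
- manip.snapshot(name): name is "scene" or "side" or "wrist"; returns the picture (480x640x3 uint8, red, green, blue); there is no depth.
- manip.camera_info(name): a dict with "fx", "fy", "cx", "cy" (pixels), "xyz" and "orientation" of the camera in the world; the wrist camera has in their place "mount" (4x4, takes a point from camera to tool coordinates, whose origin is the TCP and whose axes are the flange's). Camera axes: x right, y down, z forward; pixel columns grow to the right and rows downward; lengths in m; the calibration is good to about 2 mm. A picture is of the moment at which its call begins: read the wrist's pose just before it. camera_info takes no time and is no camera call.
- manip.sign_off(): hands the job in; it is judged then, once.
The state is a dict: "time_s": time; "joint_positions": joint angles; "joint_vel": joint speeds; "joint_torque": joint torques, N m; "ee_pos": TCP position; "ee_rot": TCP orientation; "ft_force": force on the tool from outside, world axes, zero at the start; "moment": the same for the moment, N m; "width": finger opening in m; "grasp_force": force on a finger pad.
Only numpy, scipy, OpenCV 4.12 (cv2) and the standard library are available. Lean on these libraries where they do the work, as an engineer would, in place of code of your own. Each camera call takes 0.05 s, during which the arm holds its last target. There are 200 camera calls.

## Task

Swing the clear yellow-rimmed door of the polisher's greasing bay open to a right angle or somewhat further. Then take the red grease coupler out of its grey stand and push its socket squarely onto the tilted brass nipple in the bay, until it snaps home past the two spring balls and the nipple is pushed most of the way in, and finish while still holding the coupler pressed in there against the spring: do not let go of it. Leave the door open and do not shift the other things on the bench.

Things in the scene. Friction and masses are not known exactly. Their poses are not given: they have to be found in the camera images.
- polisher: green bench polisher, fixed. Origin on the bench below the nipple's tip; x to its back, door side faces -x, z up. Sizes mm: base 12 high, x -53 to 243, y +-85. Front bay open at the top: side walls 8 thick at y +-71, x -50 to 60, top z 100; back wall from x 56, top z 110; behind it motor and two wheels, x 83 to 207, y +-135, top z 142. In the bay only the nipple on its boss, 62 wide
- door (a joint): bay door angle, rad: 0 shut, 1.57 square to the front, stop at 2.2. Upright hinge at the bay's left (+y) front corner; seen from above it opens clockwise, free edge coming towards the robot. Turns easily (about 1 N at the handle), stays where left. Clear panel with yellow rim, 10 thick, 150 wide, z 14 to 152 mm
- door_handle (a point): grip point on the door handle: on the centre line of an upright round steel bar, diameter 11 mm, 20 mm below its top end (bar from z 60 to 151 mm). The bar stands 45 mm out from the door's hinge plane, with a gap of 29 mm to the panel, and 120 mm from the hinge along the door
- door_hinge (a point): point on the door's upright hinge axis, z 130; at the polisher's x -52, y 75
- nipple_stem (a joint): how far the sprung nipple is pushed in along its axis, m: 0 at rest, stop at 0.008. Its spring (6 N at rest, 14 N at the stop) throws the coupler back out when let go. Two spring balls beside it catch the coupler's bead: 8 N just before the nipple is reached, 11 N in all at 1 to 2 mm; the bead passes them at 3.5 mm (the snap), then the push needed falls to 7 N near the stop
- nipple: brass grease nipple, round, diameter 12 mm, tapering to 6 over the last 5; origin at the centre of its tip (85 above the bench at rest); z out along its axis: up, leaning 0.6 rad from vertical to the polisher's front (-x). Stands 30 out of its boss. Left and right of it a spring ball (diameter 8) in a metal post; balls 22 apart, 15.5 below the tip; posts 22 to 31 off the axis, top 9 below the tip
- coupler: grease coupler, 88 mm long, 200 g, mouth down in the stand. Origin at the centre of its mouth (lower end), z along its axis from the mouth up. Socket in the mouth: diameter 15, depth 18; the nipple's tip bears on its floor. Head: diameter 22, round brass bead of 28 at z 3 to 9, shoulder of 28 at z 20 to 30, which can bear on fingertips. Red square grip 20 x 20 (sides along x, y), z 30 to 82
- stand: grey block 70 x 70 x 22 high fixed to the bench, with a hole of diameter 32, 14 deep, in which the coupler's head stands loosely; origin at the centre of its underside; the coupler's mouth is at z 8
- pliers: side cutters with red handles lying on the bench, about 150 long, 62 wide, 14 high; origin at the pivot on the bench (mm). Leave alone
- sample_box: flat clear box with a copper disc on it, 65 x 65 x 23 high; origin at the centre of its underside (mm). Leave alone
- grease_tub: small jar with a yellow cap, diameter 54, height 60; origin at the centre of its underside (mm). Leave alone
- parts_tray: white open tray 100 x 70 x 22 high; origin at the centre of its underside (mm). Leave alone
- copper_disc: copper disc lying on the bench, diameter 48, 5 thick; origin at the centre of its underside (mm). Leave alone
- beaker: white open cup, diameter 66, height 85; origin at the centre of its underside (mm). Leave alone
Not all that is in view belongs to the job. What is meant by the coupler is not purple or turquoise, and is the smaller of those in its own colour.

How it is judged:
By the outcome, as a careful person would: the job done as asked, in the order asked, and still so for the second after the job is handed in, while the arm keeps its last pose, push and grip.
It also fails if it takes over 64 s, if anything falls off the work surface, if the arm or the gripper's body presses on something with over 40 N, if the wrist force passes 120 N, or if a joint passes its speed limit or range.

## Working session

There is one attempt and no reset: what is moved stays moved. The work goes in short steps, Python scripts to look and compute and a tool call to move; the robot and the scene stay as the last step left them, time stands still between calls to the robot, and variables do not carry over. Pictures are saved under pics/ and viewed, at most 10 in all, crops included, and the job is handed in when it is done.

Besides the shell and the picture viewer there is one more tool, called as name(argument=value, ...) on one line, values as JSON. arm_command: Moves the arm, as the interface text tells. Its arguments: {"type":"object","properties":{"motion":{"type":"string"}},"required":["motion"]}

```bash
ls; mkdir -p pics
python3 - <<'E'
from station import manip
import cv2,json
print(manip.read_state(), manip.hold_point_z)
for n in ("scene","side","wrist"):
    print(n,manip.camera_info(n))
    im=manip.snapshot(n); cv2.imwrite(f"pics/{n}0.png",im[:,:,::-1])
E
```

```text
pics
{'time_s': 0.0, 'joint_positions': array([-0.10811309,  0.47777987,  0.02233967,  1.55643396, -0.01146766,
        1.10926983, -0.08308972]), 'joint_vel': array([ 0.00143066,  0.00047746, -0.00075811,  0.00050431, -0.00026482,
       -0.00012599,  0.00126525]), 'joint_torque': array([-1.31144458e-03, -5.82851672e+01,  1.53386436e+00, -2.72606850e+01,
       -5.43364382e-02,  1.69422745e-02,  2.21527275e-04]), 'ee_pos': array([6.74732536e-01, 1.38060534e-05, 4.03702387e-01]), 'ee_rot': array([ 7.07085422e-01,  7.07127590e-01, -6.76868254e-04, -5.64558545e-04]), 'ft_force': array([-0.19589912,  0.40553358,  0.50905475]), 'moment': array([-0.02464409, -0.02580032, -0.00381934]), 'grasp_force': 0.0, 'width': 0.08772975876048551} 0.1633
scene {'fx': 482.7509469077398, 'fy': 482.7509469077398, 'cx': 316.9267661926601, 'cy': 244.56162507886006, 'xyz': array([ 1.10032254, -0.2517886 ,  0.8171182 ]), 'orientation': array([ 0.78221284,  0.51018649, -0.18814957, -0.30406011])}
side {'fx': 534.8248387577755, 'fy': 534.8248387577755, 'cx': 313.7400693871227, 'cy': 246.126770132747, 'xyz': array([-7.60310300e-04, -8.13773220e-01,  1.10632516e+00]), 'orientation': array([ 0.88981018, -0.26727129,  0.10891805, -0.35346959])}
wrist {'fx': 375.2177197859964, 'fy': 375.2177197859964, 'cx': 327.5278128508602, 'cy': 239.24251486422884, 'mount': array([[ 4.29463218e-04, -9.58101319e-01, -2.86429184e-01,
         7.89899908e-02],
       [ 9.99999290e-01,  9.32035412e-05,  1.18760412e-03,
         8.56263916e-04],
       [-1.11114886e-03, -2.86429491e-01,  9.58100680e-01,
         2.08122487e-02],
       [ 0.00000000e+00,  0.00000000e+00,  0.00000000e+00,
         1.00000000e+00]])}
```

View pics/scene0.png

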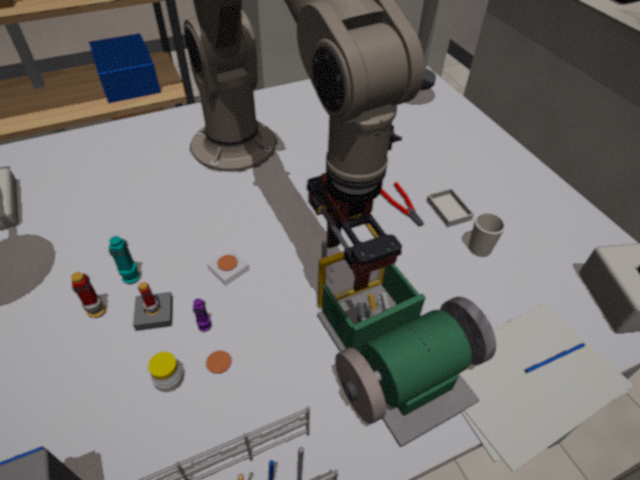

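View pics/side0.png

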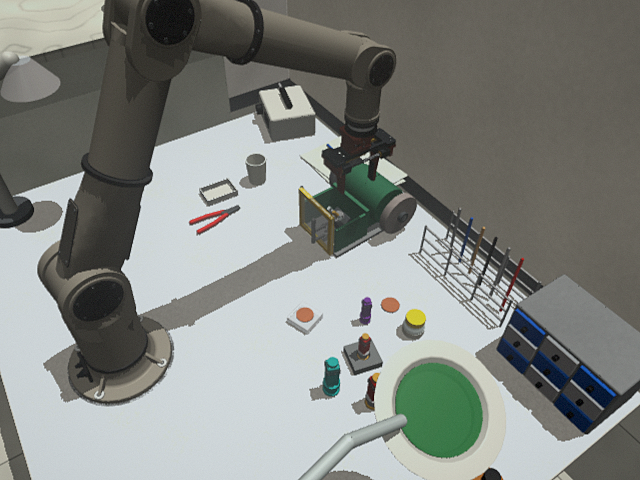

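Candidates for the coupler in the scene view are the red one in the grey stand (150,298), the larger free-standing red one (87,295), the turquoise one (124,258) and the purple one (201,314). I choose the small red one in the stand and will check it in a close crop.

```bash
cat > h.py <<'E'
import numpy as np, cv2
from scipy.spatial.transform import Rotation as R
from station import manip
def cam(n,s=None):
    c=manip.camera_info(n); K=np.array([[c["fx"],0,c["cx"]],[0,c["fy"],c["cy"]],[0,0,1]])
    T=np.eye(4)
    if n=="wrist":
        s=s or manip.read_state(); T[:3,:3]=R.from_quat(s["ee_rot"]).as_matrix(); T[:3,3]=s["ee_pos"]; T=T@c["mount"]
    else: T[:3,:3]=R.from_quat(c["orientation"]).as_matrix(); T[:3,3]=c["xyz"]
    return K,T
def proj(C,P):
    K,T=C; p=(np.atleast_2d(P)-T[:3,3])@T[:3,:3]; q=p@K.T; return q[:,:2]/q[:,2:]
def unproj(C,uv,z):
    K,T=C; uv=np.atleast_2d(uv); d=np.c_[uv,np.ones(len(uv))]@np.linalg.inv(K).T@T[:3,:3].T
    return T[:3,3]+d*((z-T[2,3])/d[:,2])[:,None]
def crop(im,x,y,w,h,k): return cv2.resize(im[y:y+h,x:x+w],None,fx=k,fy=k,interpolation=cv2.INTER_CUBIC)
E
python3 - <<'E'
from h import *
a=cv2.imread("pics/scene0.png");b=cv2.imread("pics/side0.png");w=cv2.imread("pics/wrist0.png")
m=np.vstack([np.hstack([crop(a,70,270,133,100,3)[:,:399],crop(b,330,320,133,100,3)]),np.hstack([crop(b,290,170,133,100,3),crop(w,0,0,640,480,.625)[:, :399]])])
cv2.imwrite("pics/m1.png",m); print(m.shape)
E
```

```text
(600, 798, 3)
```

View pics/m1.png

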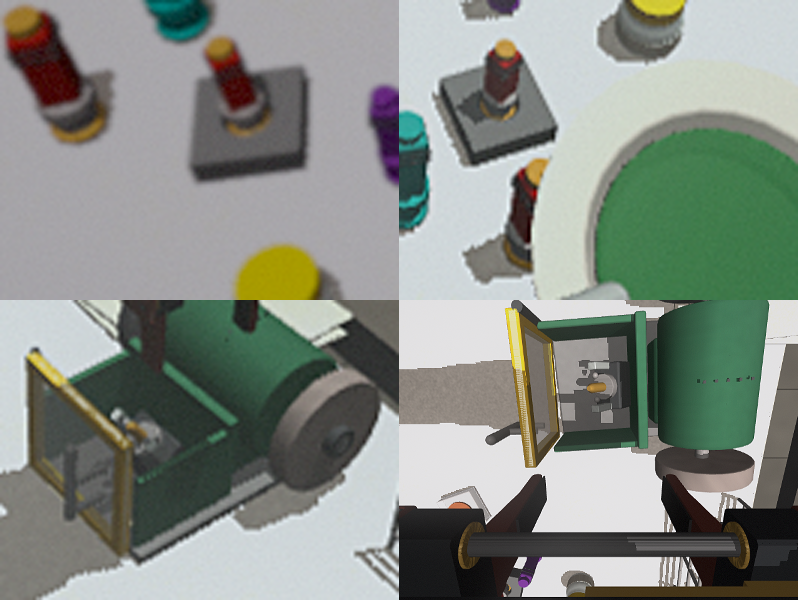

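View pics/wrist0.png

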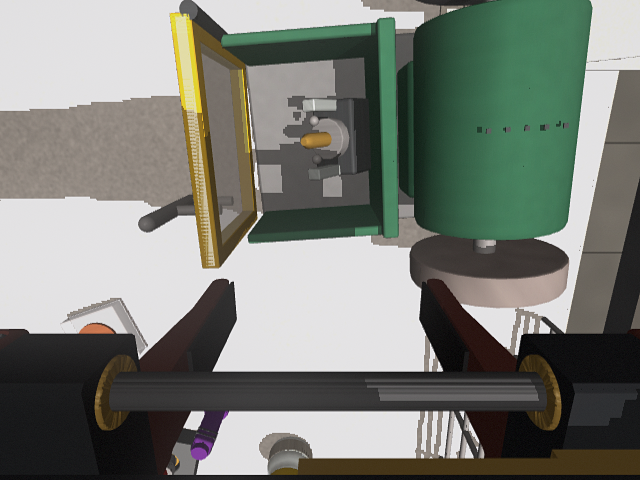

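The wrist view shows the nipple tip at (302,141), the shut door's top corners at (172,15) and (203,268), and the handle top at (148,224). In the crop the small red coupler in the stand has its cap at scene (143,285) and side (365,335). It is clearly smaller than the free-standing red one.

Run:
```python
from h import *
from scipy.optimize import least_squares
W,S,A=cam("wrist",None),cam("side"),cam("scene")
# note: wrist pose unchanged since the picture
pts=[("w",(0,0,85),(302,141)),("w",(56,75,110),(377,22)),("w",(56,-75,110),(383,237)),
("s",(0,0,85),(332.3,211))]
door=[("w",(-10.5,0,152),(173,15)),("w",(-10.5,-150,152),(203,268)),("w",(-.5,-150,152),(220,266)),("w",(-45,-120,151),(148,224)),
("s",(-10.5,0,152),(299.5,187)),("s",(-10.5,-150,152),(331,219)),("s",(-45,-120,151),(313.5,219.5))]
C=dict(w=W,s=S,a=A)
def pol(p,P): c,s=np.cos(p[2]),np.sin(p[2]); P=np.array(P)/1e3; return np.array([p[0]+c*P[0]-s*P[1],p[1]+s*P[0]+c*P[1],P[2]])
def dr(a,P): c,s=np.cos(-a),np.sin(-a); return (-52+c*P[0]-s*P[1],75+s*P[0]+c*P[1],P[2])
def f(p): return np.array([proj(C[c],pol(p,P))[0]-u for c,P,u in pts]+[proj(C[c],pol(p,dr(p[3],P)))[0]-u for c,P,u in door]).ravel()
r=least_squares(f,[.72,.08,0,0],loss="soft_l1");print(r.x);print(f(r.x).reshape(-1,2).round(1))
p=r.x
for n,P in dict(handle=dr(p[3],(-45,-120,131)),hinge=(-52,75,130),nip=(0,0,85)).items(): print(n,pol(p,P).round(4))
z=.096
print("cap",unproj(A,(143,285.3),z),unproj(S,(365.3,335.3),z))
sc=np.array([(200,78),(304,67),(305,152),(195,167)])/3+[70,270]
q=unproj(A,sc,.022);print("stand",q.round(4),q.mean(0))
ss=np.array([(440-399,83),(522-399,43),(556-399,123),(467-399,158)])/3+[330,320]
q=unproj(S,ss,.022);print("stand side",q.round(4),q.mean(0))
```

```text
[0.65715794 0.06848619 0.05724843 0.02933442]
[[ 1.6  0.3]
 [ 2.  -4.2]
 [-0.6  2.9]
 [ 1.4  0.8]
 [-2.1 -5.4]
 [ 1.4 -0.1]
 [-0.4  1.5]
 [-2.7  0.7]
 [-0.   1. ]
 [ 1.1  0.1]
 [ 0.9 -1.4]]
handle [0.5593 0.0192 0.131 ]
hinge [0.601  0.1404 0.13  ]
nip [0.6572 0.0685 0.085 ]
cap [[ 0.4795856  -0.31433316  0.096     ]] [[ 0.47603361 -0.31337246  0.096     ]]
stand [[ 0.4379 -0.3374  0.022 ]
 [ 0.4564 -0.2719  0.022 ]
 [ 0.5235 -0.2865  0.022 ]
 [ 0.5069 -0.3529  0.022 ]] [ 0.48115865 -0.31219707  0.022     ]
stand side [[ 0.447  -0.2763  0.022 ]
 [ 0.5242 -0.2821  0.022 ]
 [ 0.5009 -0.355   0.022 ]
 [ 0.4252 -0.3417  0.022 ]] [ 0.47431419 -0.31375867  0.022     ]
```

arm_command(motion="0.4 -2.3 0.8 0 -1;0.4 -2.3 0.8 0 -1;0.4 -2.3 0.8 0 -1;0.4 -2.3 0.8 0 -1;0.3 -2.3 0.8 0 -1;0 0 0 -0.12 -1;0 0 0 -0.12 -1;0 0 0 -0.12 -1;0 0 0 -0.12 -1;0 0 0 -0.12 -1")

```text
time_s: 0.98
ee_pos: [0.5598, 0.019, 0.3645]
ee_rot: [0.464, 0.886, -0.0, -0.0]
ft_force: [-0.3, -0.2, 0.5]
width: 0.088
grasp_force: 0.0
```

arm_command(motion="0 0 0 -0.12 -1;0 0 0 -0.12 -1;0 0 0 -0.12 -1;0 0 0 -0.12 -1;0 0 0 -0.12 -1;0 0 0 -0.12 -1;0 0 0 -0.12 -1;0 0 0 -0.12 -1;0 0 0 -0.04 -1;0 0 0 0 -1")

```text
time_s: 1.82
ee_pos: [0.5599, 0.0188, 0.3644]
ee_rot: [-0.015, 1.0, 0.0, -0.0]
ft_force: [0.5, -0.0, -0.2]
width: 0.0879
grasp_force: 0.0
```

Run:
```python
from h import *
s=manip.read_state(); im=manip.snapshot("wrist"); cv2.imwrite("pics/w1.png",im[:,:,::-1])
print(s["ee_pos"],R.from_quat(s["ee_rot"]).as_matrix().round(3),s["joint_positions"].round(2))
W=cam("wrist",s); print(proj(W,[[.5593,.0192,.151],[.6572,.0685,.085],[.5593,.0192,.060]]))
A=cam("scene")
for n,u in dict(bigred=(95,313),turq=(130,280),purp=(204,328)).items(): print(n,unproj(A,u,0)[0].round(3))
```

```text
[0.55991623 0.01879035 0.36441784] [[-1.    -0.03  -0.001]
 [-0.03   1.     0.   ]
 [ 0.001  0.    -1.   ]] [ 0.1   0.35 -0.31  1.86  0.13  0.95  1.34]
[[327.86786245 273.29217317]
 [385.8599692  358.57942474]
 [327.70559781 229.79984069]]
bigred [ 0.429 -0.423  0.   ]
turq [ 0.372 -0.345  0.   ]
purp [ 0.55  -0.234  0.   ]
```

View pics/w1.png

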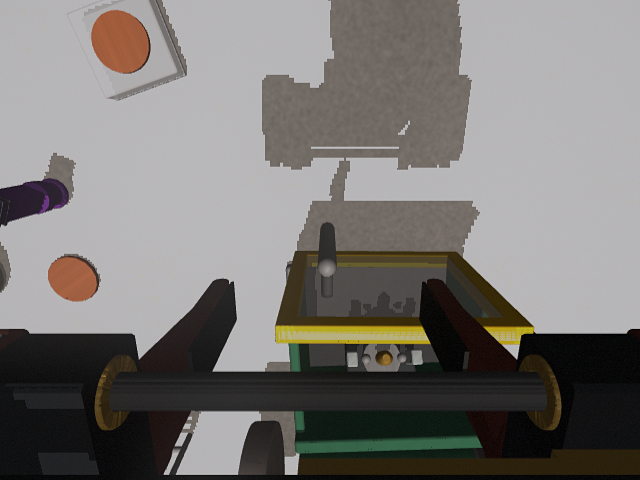

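The handle top is at (327,268) and the nipple tip at (384,359), both within a few pixels of the predictions. The handle lies about 2 mm nearer the robot than the fit says. I'll descend and grip it.

arm_command(motion="0.2 0 1.8 0 -1;0 0 1.8 0 -1;0 0 1.8 0 -1;0 0 1.6 0 -1;0 0 0 0 1;0 0 0 0 1;0 0 0 0 1;0 0 0 0 1;0 0 0 0 1;0 0 0 0 1")

```text
time_s: 2.7
ee_pos: [0.5583, 0.0189, 0.2955]
ee_rot: [-0.014, 1.0, 0.0, 0.001]
ft_force: [-0.0, -0.6, 0.1]
width: 0.0511
grasp_force: 0.0
```

Run:
```python
from h import *
s=manip.read_state(); print(s["ee_pos"],s["width"],s["grasp_force"],s["ft_force"])
# arc in tool axes with yaw tracking: total 1.78 rad in n rows, door at .03
H=np.array([.601,.1404]); G=s["ee_pos"][:2]; v=G-H; print("r",np.hypot(*v))
n=20; a=1.78/n; Rm=R.from_quat(s["ee_rot"]).as_matrix()[:2,:2]
rot=lambda t: np.array([[np.cos(t),np.sin(t)],[-np.sin(t),np.cos(t)]]) # clockwise
d=Rm.T@(rot(a)@v-v); print(a,d*100, "end",H+rot(a*n)@v)
```

```text
[0.55828129 0.01894936 0.29549266] 0.05113327879944496 0.0 [-0.01474407 -0.56623433  0.14988373]
r 0.12874449969513474
0.089 [1.04978099 0.45826679] end [0.49106926 0.20741029]
```

arm_command(motion="0 0 0 0 1;0 0 0 0 1;0 0 0 0 1;0 0 0 0 1;0 0 0 0 1;0 0 0 0 1;0 0 0 0 1;0 0 0 0 1;0 0 0 0 1;0 0 0 0 1")

```text
time_s: 3.53
ee_pos: [0.5579, 0.0185, 0.2946]
ee_rot: [-0.014, 1.0, -0.0, -0.0]
ft_force: [-1.1, -1.9, 1.0]
width: 0.0106
grasp_force: 30.0
```

arm_command(motion="0.53 0.2 0 0.045 1;1.05 0.46 0 0.089 1;1.05 0.46 0 0.089 1;1.05 0.46 0 0.089 1;1.05 0.46 0 0.089 1;1.05 0.46 0 0.089 1;1.05 0.46 0 0.089 1;1.05 0.46 0 0.089 1;1.05 0.46 0 0.089 1;0 0 0 0 1")

```text
time_s: 4.37
ee_pos: [0.4846, 0.0828, 0.2945]
ee_rot: [0.357, 0.934, -0.001, -0.001]
ft_force: [-3.8, -2.0, 4.7]
width: 0.0103
grasp_force: 30.0
```

arm_command(motion="1.05 0.46 0 0.089 1;1.05 0.46 0 0.089 1;1.05 0.46 0 0.089 1;1.05 0.46 0 0.089 1;1.05 0.46 0 0.089 1;1.05 0.46 0 0.089 1;1.05 0.46 0 0.089 1;1.05 0.46 0 0.089 1;1.05 0.46 0 0.089 1;1.05 0.46 0 0.089 1")

```text
time_s: 5.2
ee_pos: [0.4827, 0.1928, 0.2946]
ee_rot: [0.725, 0.689, -0.0, -0.0]
ft_force: [0.0, -3.3, 2.0]
width: 0.0105
grasp_force: 30.0
```

arm_command(motion="1.05 0.46 0 0.089 1;0.5 0.2 0 0.045 1;0 0 0 0 1;0 0 0 0 -0.3;0 0 0 0 -0.3;0 0 0 0 -0.3;0 0 0 0 -0.3;0 0 0 0 -0.3;0 0 0 0 -0.3;0 0 0 0 -0.3")

```text
time_s: 6.03
ee_pos: [0.4908, 0.2071, 0.2947]
ee_rot: [0.768, 0.64, 0.0, -0.0]
ft_force: [0.0, 0.8, -0.1]
width: 0.0538
grasp_force: 0.0
```

arm_command(motion="0 0 -2.5 0 -0.3;0 0 -3 0 -0.3;0 0 -3 0 -0.3;-2.6 0.4 0 0 -0.3;-2.6 0.4 0 0 -0.3;-2.6 0.4 0 0 -0.3;-2.6 0.4 0 0 -0.3;-2.6 0.4 0 0 -0.3;-2.6 0.4 0 0 -0.3;-2.6 0.4 0 0 -0.3")

```text
time_s: 6.87
ee_pos: [0.4853, 0.0218, 0.3798]
ee_rot: [0.768, 0.64, 0.0, 0.0]
ft_force: [0.6, -0.5, -0.0]
width: 0.0569
grasp_force: 0.0
```

arm_command(motion="-3.3 0.52 0 0 -0.1;-3.3 0.52 0 0 -0.1;-3.3 0.52 0 0 -0.1;-3.3 0.52 0 0 -0.1;-3.3 0.52 0 0 -0.1;-3.3 0.52 0 0 -0.1;-3.3 0.52 0 0 -0.1;-3.3 0.52 0 0 -0.1;-3.3 0.52 0 0 -0.1;-3.3 0.52 0 0.12 -0.1")

```text
time_s: 7.7
ee_pos: [0.4769, -0.3125, 0.3798]
ee_rot: [0.805, 0.593, 0.0, 0.0]
ft_force: [0.2, -0.6, -0.6]
width: 0.0484
grasp_force: 0.0
```

arm_command(motion="0 0 0 0.12 -0.1;0 0 0 0.12 -0.1;0 0 0 0.12 -0.1;0 0 0 0.12 -0.1;0 0 0 0.12 -0.1;0 0 0 0.12 -0.1;0 0 0 0.12 -0.1;0 0 0 0.12 -0.1;0 0 0 0.12 -0.1;0 0 0 0.12 -0.1")

```text
time_s: 8.53
ee_pos: [0.4773, -0.3108, 0.3797]
ee_rot: [0.999, 0.032, 0.0, -0.0]
ft_force: [-0.3, -0.6, -0.5]
width: 0.0485
grasp_force: 0.0
```

arm_command(motion="0 0 0 0.12 -0.1;0 0 0 0.12 -0.1;0 0 0 0.07 -0.1;0 0 0 0 -0.1;0 0 0 0 -0.1;0 0 0 0 -0.1;0 0 0 0 -0.1;0 0 0 0 -0.1;0 0 0 0 -0.1;0 0 0 0 -0.1")

```text
time_s: 9.37
ee_pos: [0.4773, -0.3109, 0.3797]
ee_rot: [0.993, -0.12, 0.0, -0.0]
ft_force: [-0.3, -1.0, -0.4]
width: 0.0481
grasp_force: 0.0
```

Run:
```python
from h import *
s=manip.read_state(); im=manip.snapshot("wrist"); cv2.imwrite("pics/w2.png",im[:,:,::-1])
print(s["ee_pos"],R.from_quat(s["ee_rot"]).as_matrix().round(3),s["joint_positions"].round(2),s["width"],s["time_s"])
W=cam("wrist",s); print(proj(W,[[.4778,-.3138,.096],[.4778,-.3138,.022]]))
```

```text
[ 0.47729676 -0.31089551  0.37970596] [[ 0.971 -0.238  0.   ]
 [-0.238 -0.971  0.   ]
 [ 0.    -0.    -1.   ]] [-0.06  0.39  0.68  1.87 -0.29  0.98 -1.06] 0.048139912994200756 9.3667
[[331.92583495 239.34105701]
 [331.08945538 216.33654949]]
```

View pics/w2.png

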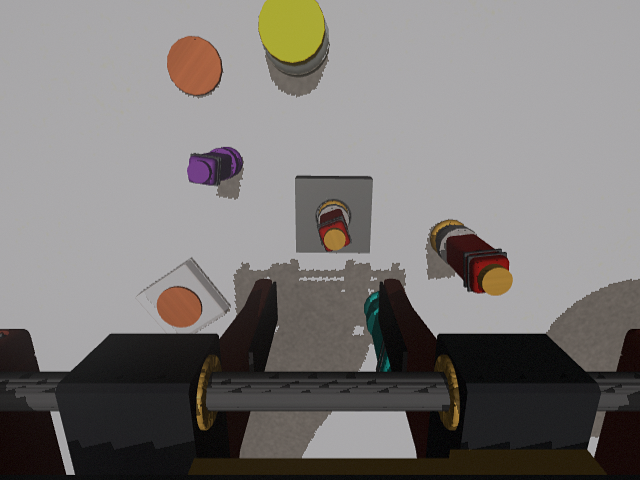

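The stand edges are square to the image, so its yaw matches the tool. The coupler's cap is at (335,239), but its square grip looks a little turned, so I'll zoom in.

Run:
```python
from h import *
a=cv2.imread("pics/w2.png"); cv2.imwrite("pics/c2.png",crop(a,295,185,80,60,10))
```

```text
(no output)
```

View pics/c2.png

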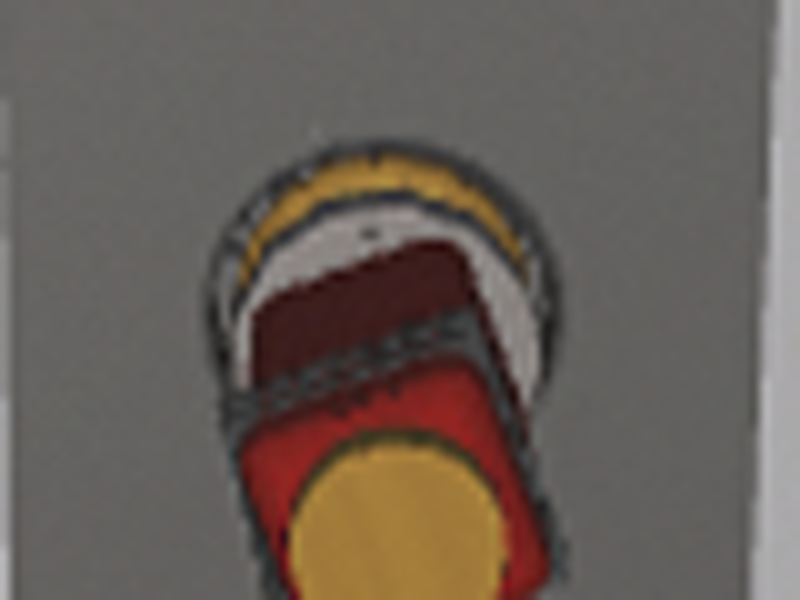

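Run:
```python
from h import *
W=cam("wrist"); A=cam("scene"); s=manip.read_state(); Rm=R.from_quat(s["ee_rot"]).as_matrix()
c=unproj(W,(334.8,239),.096)[0]; print("cap",c,"tool delta cm",(Rm.T@(c-s["ee_pos"]))[:2]*100)
b=unproj(W,(448,234),0)[0]; print("bigred base",b)
for z in (.09,.1,.11,.12,.13): print(z,unproj(W,(497,281),z)[0].round(3),unproj(A,(79,277),z)[0].round(3))
for z in (.07,.09,.11,.12,.13): print("turq",z,unproj(A,(119,241),z)[0].round(3))
```

```text
cap [ 0.47752718 -0.31591595  0.096     ] tool delta cm [0.14093299 0.48331884]
bigred base [ 0.42770621 -0.42142772  0.        ]
0.09 [ 0.413 -0.43   0.09 ] [ 0.407 -0.421  0.09 ]
0.1 [ 0.418 -0.426  0.1  ] [ 0.416 -0.419  0.1  ]
0.11 [ 0.424 -0.422  0.11 ] [ 0.426 -0.417  0.11 ]
0.12 [ 0.429 -0.418  0.12 ] [ 0.436 -0.414  0.12 ]
0.13 [ 0.434 -0.415  0.13 ] [ 0.445 -0.412  0.13 ]
turq 0.07 [ 0.322 -0.34   0.07 ]
turq 0.09 [ 0.343 -0.338  0.09 ]
turq 0.11 [ 0.364 -0.335  0.11 ]
turq 0.12 [ 0.374 -0.334  0.12 ]
turq 0.13 [ 0.384 -0.333  0.13 ]
```

arm_command(motion="0.14 0.48 0 0 -0.1;0 0 0 -0.1 -0.1;0 0 0 -0.1 -0.1;0 0 0 -0.1 -0.1;0 0 3 0 -0.1;0 0 3 0 -0.1;0 0 3 0 -0.1;0 0 2.5 0 -0.1;0 0 2 0 -0.1;0 0 1.75 0 -0.1")

```text
time_s: 10.25
ee_pos: [0.4772, -0.316, 0.2254]
ee_rot: [1.0, 0.03, -0.001, -0.0]
ft_force: [0.8, 0.1, -0.3]
width: 0.0487
grasp_force: 0.0
```

arm_command(motion="0 0 0 0 -0.1;0 0 0 0 1;0 0 0 0 1;0 0 0 0 1;0 0 0 0 1;0 0 0 0 1;0 0 0 0 1;0 0 0 0 1;0 0 0 0 1;0 0 0 0 1")

```text
time_s: 11.08
ee_pos: [0.478, -0.316, 0.2282]
ee_rot: [1.0, 0.03, 0.001, 0.0]
ft_force: [-0.6, 1.3, 7.9]
width: 0.0199
grasp_force: 30.0
```

arm_command(motion="0 0 -0.15 0 1;0 0 -0.15 0 1;-0.2 0 0 0 1;-0.2 0 0 0 1;-0.2 0 0 0 1;-0.2 0 0 0 1;-0.2 0 0 0 1;-0.2 0 0 0 1;0 0 0 0 1;0 0 0 0 1")

```text
time_s: 11.92
ee_pos: [0.4685, -0.3159, 0.2312]
ee_rot: [1.0, 0.031, 0.003, 0.001]
ft_force: [8.4, 1.6, -0.9]
width: 0.0202
grasp_force: 30.0
```

arm_command(motion="-0.2 0 0 0 1;-0.2 0 0 0 1;-0.2 0 0 0 1;-0.2 0 0 0 1;-0.2 0 0 0 1;-0.2 0 0 0 1;-0.2 0 0 0 1;-0.2 0 0 0 1;0 0 0 0 1;0 0 0 0 1")

```text
time_s: 12.75
ee_pos: [0.4523, -0.3171, 0.2312]
ee_rot: [1.0, 0.031, 0.003, 0.001]
ft_force: [7.2, 1.1, 1.5]
width: 0.0199
grasp_force: 30.0
```

Run:
```python
from h import *
s=manip.read_state(); im=manip.snapshot("wrist")[:,:,::-1]; sd=manip.snapshot("side")[:,:,::-1]
print(s["ee_pos"],s["ft_force"])
m=np.hstack([crop(im,227,190,200,250,2),crop(sd,315,300,80,100,5)]);cv2.imwrite("pics/p1.png",m); print(m.shape)
```

```text
[ 0.45231366 -0.31706934  0.23123678] [7.23827076 1.14607389 1.53736102]
(500, 800, 3)
```

View pics/p1.png

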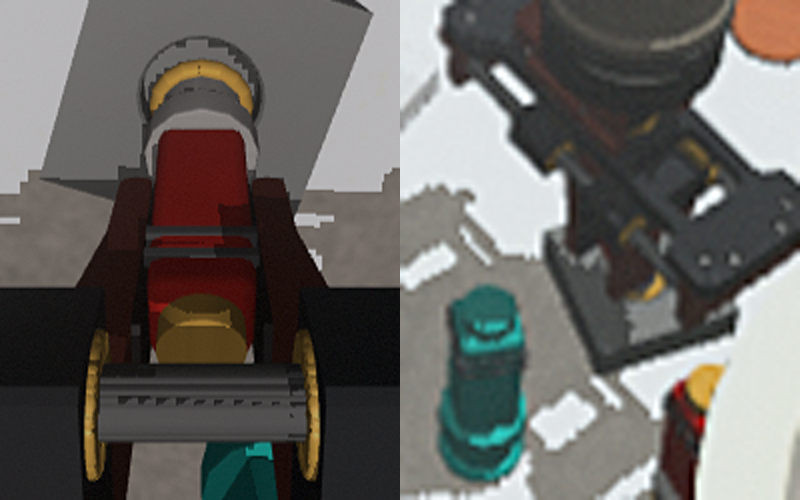

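The coupler is pivoting in the grip. Its bead shows at wrist (327,225) and its top leans back towards the robot between the fingers. By arc length the tilt is about 0.47 rad, so it needs a few mm more.

arm_command(motion="-0.2 0 0 0 1;-0.2 0 0 0 1;-0.2 0 0 0 1;-0.1 0 0 0 1;0 0 0 0 1;0 0 0 0 1;0 0 0 0 1;0 0 0 0 1;0 0 0 0 1;0 0 0 0 1")

```text
time_s: 13.68
ee_pos: [0.4451, -0.3175, 0.2308]
ee_rot: [1.0, 0.031, 0.003, 0.001]
ft_force: [7.8, 1.0, -2.6]
width: 0.0201
grasp_force: 30.0
```

arm_command(motion="0.2 0 0 0 1;0 0 -0.5 0 1;0 0 -0.5 0 1;0 0 -1.5 0 1;0 0 -3 0 1;0 0 -3 0 1;0 0 -3 0 1;0 0 -3 0 1;0 0 0 0 1;0 0 0 0 1")

```text
time_s: 14.52
ee_pos: [0.444, -0.3182, 0.3762]
ee_rot: [1.0, 0.03, 0.001, 0.0]
ft_force: [0.4, 0.4, -3.6]
width: 0.02
grasp_force: 30.0
```

Run:
```python
from h import *
s=manip.read_state(); im=manip.snapshot("wrist")[:,:,::-1]; sd=manip.snapshot("side")[:,:,::-1]
cv2.imwrite("pics/w3.png",im);cv2.imwrite("pics/s3.png",sd)
print(s["ee_pos"],s["ft_force"],s["width"])
cv2.imwrite("pics/p2.png",crop(im,252,190,150,112,5.3))
W=cam("wrist",s);Rm=R.from_quat(s["ee_rot"]).as_matrix()
# predictions for tilt th: points on coupler centre line +x face edges
for th in (.45,.5,.55,.6,.65,.7):
    c,d=np.cos(th),np.sin(th)
    def P(x,y,z,g=56): # coupler frame->tool: z axis = up(-tz) leaning -tool x ; x axis = toward +tool x
        z-=g; t=np.array([x*c-z*d, y, .1633-(z*c+x*d)])
        # up comp: z*c + x*d  (x face tips up)
        return Rm@(t/[1e3,1e3,1] if 0 else np.array([(x*c-z*d)/1e3,y/1e3,.1633-(z*c+x*d)/1e3]))+s["ee_pos"]
    q=proj(W,[P(10,0,82),P(10,0,30),P(14,0,30),P(14,0,20),P(14,0,9),P(11,0,0)])
    print(th,q[:,1].round(1),"x5.3",((q[:,1]-190)*5.3).round(0), "u", ((q[[0,-1],0]-252)*5.3).round())
```

```text
[ 0.44402207 -0.31816867  0.37621018] [ 0.42161876  0.40219728 -3.57571263] 0.019954372565039572
0.45 [368.1 262.8 256.6 241.5 226.3 219.4] x5.3 [944. 386. 353. 273. 193. 156.] u [402. 402.]
0.5 [371.2 261.6 255.7 239.8 223.7 216. ] x5.3 [960. 380. 348. 264. 179. 138.] u [402. 402.]
0.55 [374.1 260.6 255.  238.2 221.2 212.7] x5.3 [976. 374. 344. 256. 165. 120.] u [402. 402.]
0.6 [376.9 259.8 254.4 236.8 218.9 209.5] x5.3 [990. 370. 341. 248. 153. 103.] u [402. 402.]
0.65 [379.4 259.  254.  235.6 216.8 206.5] x5.3 [1004.  366.  339.  242.  142.   87.] u [402. 402.]
0.7 [381.8 258.4 253.8 234.5 214.8 203.6] x5.3 [1016.  363.  338.  236.  131.   72.] u [402. 402.]
```

View pics/p2.png

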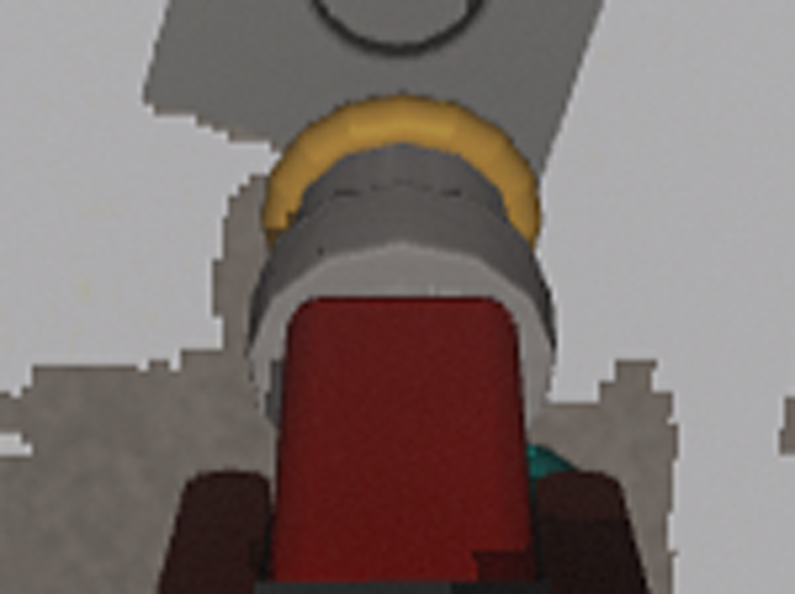

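```bash
cat > tilt.py <<'E'
from h import *
from scipy.optimize import least_squares
def P(s,th,g,x0,X,y0=0):
    Rm=R.from_quat(s["ee_rot"]).as_matrix(); c,d=np.cos(th),np.sin(th)
    x,y,z=np.array(X,float).T; z=z-g
    t=np.c_[(x*c-z*d+x0)/1e3,(y+y0)/1e3,.1633-(z*c+x*d)/1e3]
    return t@Rm.T+s["ee_pos"]
def fit(s,v,X):
    W=cam("wrist",s)
    f=lambda p: np.r_[proj(W,P(s,p[0],p[1],p[2],X))[:,1]-v,(p[2])/3]
    r=least_squares(f,[.5,56,0]); return r.x,r.fun
E
python3 - <<'E'
from tilt import *
s=manip.read_state()
X=[(10,0,30),(14,0,30),(14,0,20)]; v=np.array([298,245,187])/5.3+190
print(fit(s,v,X))
W=cam("wrist",s)
for th in np.arange(.2,.71,.1):
    for g in (50,54,58,62):
        t=np.linspace(0,2*np.pi,361); torus=[(13.9*0+ (11+3*np.cos(a))*1,0,6+3*np.sin(a)) for a in np.linspace(0,2*np.pi,60)]
        q=(proj(W,P(s,th,g,0,X))[:,1]-190)*5.3; b=(proj(W,P(s,th,g,0,torus))[:,1]-190)*5.3
        # half width of bead / shoulder in px
        w=np.ptp(proj(W,P(s,th,g,0,[(0,-14,25),(0,14,25)]))[:,0])*5.3
        print(round(th,1),g,q.round(),"bead far",b.min().round(),"shoulder w",w.round())
E
```

```text
(array([ 0.38203313, 68.9915469 ,  1.15059768]), array([-1.90871686,  1.66421417,  0.28224803,  0.38353256]))
0.2 50 [462. 423. 363.] bead far 284.0 shoulder w 307.0
0.2 54 [437. 399. 341.] bead far 265.0 shoulder w 301.0
0.2 58 [413. 375. 319.] bead far 246.0 shoulder w 295.0
0.2 62 [389. 352. 298.] bead far 228.0 shoulder w 290.0
0.3 50 [451. 414. 344.] bead far 251.0 shoulder w 309.0
0.3 54 [421. 385. 318.] bead far 228.0 shoulder w 304.0
0.3 58 [393. 357. 293.] bead far 206.0 shoulder w 298.0
0.3 62 [366. 331. 268.] bead far 185.0 shoulder w 293.0
0.4 50 [441. 407. 327.] bead far 220.0 shoulder w 312.0
0.4 54 [408. 374. 297.] bead far 194.0 shoulder w 306.0
0.4 58 [377. 343. 269.] bead far 169.0 shoulder w 301.0
0.4 62 [346. 312. 241.] bead far 145.0 shoulder w 296.0
0.5 50 [434. 402. 314.] bead far 192.0 shoulder w 315.0
0.5 54 [397. 366. 280.] bead far 163.0 shoulder w 310.0
0.5 58 [362. 331. 248.] bead far 134.0 shoulder w 305.0
0.5 62 [328. 297. 216.] bead far 106.0 shoulder w 300.0
0.6 50 [429. 401. 303.] bead far 167.0 shoulder w 318.0
0.6 54 [389. 361. 266.] bead far 134.0 shoulder w 314.0
0.6 58 [351. 322. 230.] bead far 102.0 shoulder w 309.0
0.6 62 [313. 285. 195.] bead far 71.0 shoulder w 305.0
0.7 50 [426. 402. 296.] bead far 145.0 shoulder w 322.0
0.7 54 [384. 359. 256.] bead far 109.0 shoulder w 318.0
0.7 58 [342. 317. 216.] bead far 74.0 shoulder w 314.0
0.7 62 [302. 276. 178.] bead far 39.0 shoulder w 310.0
```

The coupler came up in the grip with its bead edge at crop row 95, shoulder at 187 to 245 and grip base at 298. The tilt looks lower than intended and the grip point higher up the coupler, so I'll measure the edge profile numerically.

Run:
```python
from h import *
a=cv2.imread("pics/w3.png").astype(int)
p=a[190:380,325:331].mean(1)[:,::-1].round().astype(int)
prev=None
for i,c in enumerate(p):
    if prev is None or abs(c-prev).sum()>14: print(190+i,c)
    prev=c
```

```text
190 [102 100  98]
197 [97 95 93]
198 [58 56 56]
199 [44 43 42]
200 [60 59 58]
201 [92 90 89]
202 [101 100  98]
207 [92 88 84]
208 [98 75 40]
209 [126  96  47]
210 [142 108  52]
211 [154 117  56]
212 [165 127  58]
213 [172 138  64]
215 [165 124  57]
216 [144 111  59]
217 [95 87 78]
218 [87 85 84]
235 [103  99  97]
236 [126 121 118]
244 [127 123 120]
245 [116 111 109]
246 [66 19 17]
247 [94 27 24]
299 [71 29 27]
300 [40 42 42]
303 [50 45 46]
304 [72 42 42]
305 [93 18 16]
311 [60 32 32]
312 [38 40 41]
315 [49 45 46]
316 [73 42 41]
317 [95 16 15]
319 [66 12 10]
320 [49 11  9]
335 [66 24 13]
336 [57 45 19]
346 [72 53 22]
347 [108  80  34]
349 [115  86  36]
350 [148 111  48]
352 [135 102  43]
353 [74 56 25]
371 [56 44 23]
372 [19 19 21]
378 [42 41 41]
379 [56 53 54]
```

Run:
```python
from tilt import *
s=manip.read_state(); W=cam("wrist",s)
a=np.linspace(0,2*np.pi,120); tor=np.c_[11+3*np.cos(a),0*a,6+3*np.sin(a)]
t=np.linspace(0,2*np.pi,180)
def model(p,top):
    th,g,x0=p
    e=proj(W,P(s,th,g,x0,[(10,0,30),(14,0,30),(14,0,20),(10,0,82)]))[:,1]
    far=proj(W,P(s,th,g,x0,tor))[:,1].min()
    sw=np.ptp(proj(W,P(s,th,g,x0,np.c_[14*np.cos(t),14*np.sin(t),30+0*t]))[:,0])
    bw=np.ptp(proj(W,P(s,th,g,x0,np.c_[14*np.cos(t),14*np.sin(t),6+0*t]))[:,0])
    return np.r_[e[:3],far,sw/2,bw/2,e[3]]
for top in (320,335,None):
    m=np.r_[246,235.5,224.8,207.5,305/10.6,277/10.6,top or 0]
    f=lambda p: np.r_[(model(p,top)-m)[:7 if top else 6],p[2]*.1]
    r=least_squares(f,[.5,60,0]); print(top,r.x.round(3),f(r.x).round(1))
    th=r.x[0]
    for th in (.3,.4,.5,.6):
        r=least_squares(lambda q:f([th,*q]),[60,0]); print("  ",th,r.x.round(1),r.cost.round(1))
```

```text
320 [ 0.295 66.012  6.188] [-3.6 -0.  -0.2  2.7 -0.7 -0.8  1.   0.6]
   0.3 [66.9  5.6] 11.7
   0.4 [84.5 -8.6] 18.0
   0.5 [102.3 -25.3] 32.4
   0.6 [120.2 -44.1] 52.6
335 [ 0.371 60.355  7.166] [-1.9  1.8 -0.1  0.2  0.2  0.1 -0.   0.7]
   0.3 [49.6 14.9] 7.2
   0.4 [64.7  3.7] 4.2
   0.5 [79.7 -9.5] 11.6
   0.6 [ 94.9 -24.5] 25.6
None [ 0.371 60.425  7.14 ] [-1.9  1.8 -0.1  0.2  0.2  0.1  0.7]
   0.3 [54.4 12.3] 6.2
   0.4 [63.1  4.7] 4.1
   0.5 [73.3 -5. ] 10.4
   0.6 [ 84.7 -16.7] 22.8
```

arm_command(motion="0.9 -0.2 0 0 1;0 0 3 0 1;0 0 3 0 1;0 0 3 0 1;0 0 2.5 0 1;0 0 1.2 0 1;0 0 0.8 0 1;0 0 0.4 0 1;0 0 0.2 0 1;0 0 0 0 1")

```text
time_s: 15.45
ee_pos: [0.4534, -0.3156, 0.2346]
ee_rot: [1.0, 0.03, 0.0, 0.0]
ft_force: [-0.7, -0.0, -1.5]
width: 0.0198
grasp_force: 30.0
```

arm_command(motion="-0.2 0 0 0 1;-0.2 0 0 0 1;-0.2 0 0 0 1;-0.2 0 0 0 1;-0.2 0 0 0 1;-0.2 0 0 0 1;-0.2 0 0 0 1;-0.2 0 0 0 1;-0.2 0 0 0 1;0 0 0 0 1")

```text
time_s: 16.28
ee_pos: [0.4378, -0.3167, 0.2355]
ee_rot: [1.0, 0.03, 0.003, 0.001]
ft_force: [6.4, -0.1, 0.0]
width: 0.0198
grasp_force: 30.0
```

arm_command(motion="-0.2 0 0 0 1;-0.2 0 0 0 1;-0.1 0 0 0 1;0 0 0 0 1;0 0 0 0 1;0.1 0 -0.1 0 1;0 0 -0.5 0 1;-0.3 0 -0.5 0 1;-0.3 0 -0.5 0 1;0 0 -1 0 1")

```text
time_s: 17.12
ee_pos: [0.4236, -0.3167, 0.2598]
ee_rot: [1.0, 0.029, -0.002, -0.001]
ft_force: [-0.1, -1.0, -3.0]
width: 0.0197
grasp_force: 30.0
```

arm_command(motion="0 0 -3 0 1;0 0 -3 0 1;0 0 -3 0 1;0 0 -3 0 1;0 0 0 0 1;0 0 0 0 1;0 0 0 0 1;0 0 0 0 1;0 0 0 0 1;0 0 0 0 1")

```text
time_s: 17.95
ee_pos: [0.4252, -0.3167, 0.379]
ee_rot: [1.0, 0.03, -0.001, -0.0]
ft_force: [0.3, -1.0, -3.5]
width: 0.0199
grasp_force: 30.0
```

Run:
```python
from h import *
s=manip.read_state(); im=manip.snapshot("wrist")[:,:,::-1]
cv2.imwrite("pics/w4.png",im); np.save("s4.npy",np.r_[s["ee_pos"],s["ee_rot"]])
print(s["ee_pos"],s["ft_force"],s["width"])
a=im.astype(int)
p=a[170:380,325:331].mean(1)[:,::-1].round().astype(int); prev=None
for i,c in enumerate(p):
    if prev is None or abs(c-prev).sum()>14: print(170+i,c,end="; ")
    prev=c
g=cv2.cvtColor(im,cv2.COLOR_BGR2HSV)
y=cv2.inRange(g,(12,90,60),(32,255,255)); y[290:]=0; y[:,:250]=0; y[:,400:]=0
n,l,st,c=cv2.connectedComponentsWithStats(y)
print([ (st[i].tolist(),c[i].round(1).tolist()) for i in range(1,n) if st[i][4]>40])
```

```text
[ 0.42518686 -0.3167193   0.37903367] [ 0.26162218 -1.04932462 -3.51272881] 0.01991607748072186
170 [103 102 100]; 175 [90 89 88]; 176 [52 50 50]; 177 [60 59 58]; 178 [89 88 86]; 179 [102 100  98]; 189 [98 94 91]; 190 [94 74 43]; 191 [124  94  45]; 192 [138 105  51]; 194 [163 124  59]; 195 [172 134  62]; 197 [166 126  59]; 198 [154 117  55]; 199 [138 108  60]; 200 [104  96  85]; 201 [98 95 94]; 210 [89 86 84]; 211 [99 94 92]; 223 [116 111 108]; 224 [126 120 118]; 225 [118 113 111]; 232 [112 107 104]; 233 [72 53 51]; 234 [81 24 23]; 235 [105  30  27]; 295 [96 27 24]; 296 [55 42 42]; 297 [46 46 47]; 301 [85 32 30]; 302 [105  20  16]; 309 [68 37 35]; 310 [45 46 47]; 315 [56 10  9]; 334 [68 22 13]; 335 [64 42 19]; 347 [80 60 25]; 348 [121  90  38]; 350 [126  95  40]; 351 [137 103  44]; 353 [98 74 32]; 354 [73 55 24]; 371 [54 42 22]; 372 [19 19 20]; 378 [42 42 41]; 379 [56 54 54]; [([301, 190, 54, 30, 648], [327.6, 201.4])]
```

```bash
cat >> tilt.py <<'E'
a_=np.linspace(0,2*np.pi,120); tor=np.c_[11+3*np.cos(a_),0*a_,6+3*np.sin(a_)]
def model(s,W,p):
    th,g,x0,r1,r2=p
    e=proj(W,P(s,th,g,x0,[(10,0,30),(14,0,30),(14,0,20),(10,0,r1),(10,0,r2)]))[:,1]
    t=np.linspace(0,2*np.pi,180)
    bw=np.ptp(proj(W,P(s,th,g,x0,np.c_[14*np.cos(t),14*np.sin(t),6+0*t]))[:,0])
    return np.r_[e,proj(W,P(s,th,g,x0,tor))[:,1].min(),bw/2]
E
python3 - <<'E'
from tilt import *
s4=np.load("s4.npy"); A=dict(ee_pos=np.array([.44402207,-.31816867,.37621018]),ee_rot=s4[3:]); B=dict(ee_pos=s4[:3],ee_rot=s4[3:])
mA=np.r_[246,235.5,224.8,302,314,207.5,277/10.6]; mB=np.r_[233.5,223.5,210.5,298.7,312.3,190,27]
def f(q,k=.1):
    a,b=q[:3],q[3:6]
    return np.r_[model(A,cam("wrist",A),np.r_[a,q[6:]])-mA,model(B,cam("wrist",B),np.r_[b,q[6:]])-mB,a[2]*k,b[2]*k]
r=least_squares(f,[.4,60,5,.6,60,8,62,70]);print(r.x.round(2),f(r.x).round(1),r.cost)
J=r.jac;print(np.sqrt(np.diag(np.linalg.inv(J.T@J))).round(2))
E
```

```text
[ 0.36 59.56  7.92  0.51 59.1  11.73 66.51 72.61] [-2.   1.7 -0.2  0.   0.1  0.4  0.2 -1.7  1.8 -0.1 -0.  -0.1  0.1  0.2
  0.8  1.2] 7.659143308756525
[0.04 6.69 4.84 0.04 6.72 5.32 0.95 1.03]
```

```bash
cat >> tilt.py <<'E'
u_,v_=np.meshgrid(np.linspace(0,2*np.pi,60),np.linspace(0,2*np.pi,24)); u_,v_=u_.ravel(),v_.ravel()
TOR=np.c_[(11+3*np.cos(v_))*np.cos(u_),(11+3*np.cos(v_))*np.sin(u_),6+3*np.sin(v_)]
E
python3 - <<'E'
from tilt import *
s=manip.read_state()
for n in ("scene","side"):
    im=manip.snapshot(n)[:,:,::-1]; cv2.imwrite(f"pics/{n}4.png",im); g=cv2.cvtColor(np.ascontiguousarray(im),cv2.COLOR_BGR2HSV)
    C=cam(n)
    for p in ((.51,59,11.7),(.51,67,5),(.45,53,17),(.6,75,0)):
        q=proj(C,P(s,*p,TOR)); print(n,p,q.min(0).round(1),q.max(0).round(1), proj(C,P(s,*p,[(0,0,88)]))[0].round(1))
    c=q.mean(0).astype(int); m=cv2.inRange(g,(10,70,40),(33,255,255)); k=np.zeros_like(m); k[c[1]-45:c[1]+30,c[0]-35:c[0]+35]=255
    N,l,st,ce=cv2.connectedComponentsWithStats(m&k)
    print([(st[i][:5].tolist(),ce[i].round(1).tolist()) for i in range(1,N) if st[i][4]>3])
E
```

```text
scene (0.51, 59, 11.7) [122.3 248.5] [138.6 257.3] [113.5 209.4]
scene (0.51, 67, 5) [123.1 250. ] [139.3 258.8] [114.4 211.3]
scene (0.45, 53, 17) [121.7 246.7] [138. 256.] [112.9 208.3]
scene (0.6, 75, 0) [124.2 253.2] [140.4 261.5] [115.4 213.7]
[([111, 212, 9, 3, 22], [114.3, 212.9]), ([122, 249, 17, 9, 73], [130.4, 253.6])]
side (0.51, 59, 11.7) [356.8 312.7] [369.5 325.5] [350.6 307.9]
side (0.51, 67, 5) [355.6 315.3] [368.2 328.1] [349.3 310.6]
side (0.45, 53, 17) [356.8 311.7] [369.6 324.4] [352.4 305. ]
side (0.6, 75, 0) [357.1 315.3] [369.4 328.2] [348.3 313.4]
[([356, 284, 4, 4, 6], [357.8, 285.5]), ([366, 290, 6, 6, 15], [368.9, 292.1]), ([336, 293, 2, 4, 5], [336.8, 294.6]), ([372, 295, 3, 6, 8], [372.9, 297.5]), ([393, 298, 5, 11, 15], [396.1, 302.3]), ([352, 307, 6, 5, 12], [353.9, 308.8]), ([360, 322, 6, 2, 9], [363.0, 322.7])]
```

arm_command(motion="0 0 -1 0 1;0 0 -1 0 1;1.3 -2.3 0 0 1;1.5 -2.7 0 0 1;1.5 -2.7 0 0 1;1.5 -2.7 0 0 1;1.5 -2.7 0 0 1;1.5 -2.7 0 0 1;1.5 -2.7 0 0 1;1.5 -2.7 0 0 1")

```text
time_s: 18.93
ee_pos: [0.5313, -0.097, 0.4016]
ee_rot: [1.0, 0.03, 0.001, -0.0]
ft_force: [-0.2, 0.5, -1.7]
width: 0.0193
grasp_force: 30.0
```

arm_command(motion="1.5 -2.7 0 0 1;1.5 -2.7 0 0 1;1.5 -2.7 0 0 1;1.5 -2.7 0 0 1;1.5 -2.7 0 0 1;1 -1.9 0 0 1;0 0 0 0 1;0 0 0 0 1;0 0 0 0 1;0 0 0 0 1")

```text
time_s: 19.77
ee_pos: [0.6061, 0.0589, 0.4008]
ee_rot: [1.0, 0.029, 0.0, 0.0]
ft_force: [-0.2, 0.2, -2.7]
width: 0.0198
grasp_force: 30.0
```

Run:
```python
from tilt import *
s=manip.read_state(); print(s["ee_pos"],s["ee_rot"].round(3),s["time_s"])
Rm=R.from_quat(s["ee_rot"]).as_matrix()
tip=np.array([.657,.0678,.085]); a=np.array([-.5637,-.0322,.8253])
print("delta cm to tip+15a:",Rm.T@(tip+.015*a-P(s,.51,59.1,11.7,[(0,0,0)])[0])*100)
for n in ("wrist","scene","side"):
    im=manip.snapshot(n)[:,:,::-1]; cv2.imwrite(f"pics/{n}5.png",im); g=cv2.cvtColor(np.ascontiguousarray(im),cv2.COLOR_BGR2HSV)
    C=cam(n,s); c=proj(C,tip)[0]; q=proj(C,P(s,.51,59,11.7,TOR)); print(n,"tip pred",c.round(1),"bead pred",q.min(0).round(1),q.max(0).round(1))
    c=c.astype(int); m=cv2.inRange(g,(10,80,40),(26,255,255)); k=np.zeros_like(m); k[max(c[1]-35,0):c[1]+25,c[0]-30:c[0]+30]=255
    N,l,st,ce=cv2.connectedComponentsWithStats(m&k); print([(st[i][:5].tolist(),ce[i].round(1).tolist()) for i in range(1,N) if st[i][4]>6])
```

```text
[0.60605907 0.05893874 0.40079635] [1.    0.029 0.    0.   ] 19.7667
delta cm to tip+15a: [ 0.22094662 -0.6071845   8.85538976]
wrist tip pred [319.9 165.7] bead pred [300.5 190.1] [355.1 233.8]
[([312, 137, 15, 33, 426], [319.2, 152.4])]
scene tip pred [369.7 293.5] bead pred [360.5 248. ] [376.7 257. ]
[([375, 258, 10, 20, 96], [380.0, 265.4]), ([368, 293, 9, 17, 91], [371.7, 301.4])]
side tip pred [333.7 212. ] bead pred [327.4 181. ] [337.4 190.6]
[([328, 181, 9, 9, 25], [333.2, 185.9]), ([332, 210, 7, 7, 25], [334.8, 212.9])]
```

arm_command(motion="0.2 -0.6 2 0 1;0 0 2 0 1;0 0 2 0 1;0 0 1.5 0 1;0 0 0.9 0 1;0 0 0.45 0 1;0 0 0 0 1;0 0 0 0 1;0 0 0 0 1;0 0 0 0 1")

```text
time_s: 20.75
ee_pos: [0.6084, 0.0666, 0.3127]
ee_rot: [1.0, 0.03, 0.001, -0.0]
ft_force: [0.6, 0.1, -3.0]
width: 0.0199
grasp_force: 30.0
```

```bash
cat > chk.py <<'E'
from tilt import *
s=manip.read_state(); print(s["ee_pos"].round(4),s["ft_force"].round(1),s["moment"].round(2),s["time_s"])
Rm=R.from_quat(s["ee_rot"]).as_matrix()
tip=np.array([.657,.0678,.085]); a=np.array([-.5637,-.0322,.8253])
d=P(s,.51,59.1,11.7,[(0,0,0)])[0]-tip; print("mouth rel tip mm: axial %.1f"%(d@a*1e3),"perp tool", (Rm.T@(d-(d@a)*a)*1e3).round(1))
for n in ("wrist","scene","side"):
    im=manip.snapshot(n)[:,:,::-1]; cv2.imwrite(f"pics/{n}_{s['time_s']:.1f}.png",im); g=cv2.cvtColor(np.ascontiguousarray(im),cv2.COLOR_BGR2HSV)
    C=cam(n,s); c=proj(C,tip)[0]; q=proj(C,P(s,.51,59,11.7,TOR)); print(n,"tip",c.round(1),"bead",q.min(0).round(1),q.max(0).round(1))
    c=q.mean(0).astype(int); m=cv2.inRange(g,(10,80,40),(26,255,255)); k=np.zeros_like(m); k[max(c[1]-35,0):c[1]+30,c[0]-35:c[0]+35]=255
    N,l,st,ce=cv2.connectedComponentsWithStats(m&k); print([(st[i][:5].tolist(),ce[i].round(1).tolist()) for i in range(1,N) if st[i][4]>6])
E
python3 chk.py
```

```text
[0.6084 0.0666 0.3127] [ 0.6  0.1 -3. ] [ 0.08  0.13 -0.  ] 20.75
mouth rel tip mm: axial 15.0 perp tool [ 0.8 -1.7 -0.5]
wrist tip [331.  186.8] bead [300.5 190.1] [355.  233.8]
[([301, 177, 54, 44, 907], [328.1, 196.5])]
scene tip [369.7 293.5] bead [361.  278.7] [376.  287.7]
[([372, 248, 13, 29, 160], [378.3, 260.7]), ([391, 249, 3, 10, 17], [391.8, 253.1]), ([361, 281, 14, 7, 50], [367.9, 284.4]), ([368, 293, 9, 17, 93], [371.6, 301.3])]
side tip [333.7 212. ] bead [325.8 203.7] [335.3 213. ]
[([329, 176, 8, 6, 19], [332.3, 178.7]), ([295, 185, 7, 39, 135], [298.5, 203.9]), ([319, 188, 5, 5, 9], [320.2, 189.3]), ([326, 204, 13, 13, 47], [333.2, 210.8])]
```

arm_command(motion="0 0.15 0 0 1;0.23 0 0.33 0 1;0.23 0 0.33 0 1;0.23 0 0.33 0 1;0.17 0 0.25 0 1;0.17 0 0.25 0 1;0.11 0 0.17 0 1;0 0 0 0 1;0 0 0 0 1;0 0 0 0 1")

```text
time_s: 21.73
ee_pos: [0.6194, 0.0658, 0.2951]
ee_rot: [1.0, 0.03, 0.0, 0.0]
ft_force: [1.0, -0.2, -2.1]
width: 0.0196
grasp_force: 30.0
```

```bash
python3 chk.py
```

```text
[0.6194 0.0658 0.2951] [ 1.  -0.2 -2.1] [0.04 0.12 0.04] 21.7333
mouth rel tip mm: axial -5.6 perp tool [-0.2 -0.2  0.2]
wrist tip [328.2 212.6] bead [300.5 190.1] [355.  233.8]
[([301, 177, 54, 44, 965], [327.4, 196.2])]
scene tip [369.7 293.5] bead [362.4 288.7] [377.3 297.9]
[([374, 258, 11, 18, 97], [380.0, 265.0]), ([363, 291, 15, 19, 135], [370.9, 299.3])]
side tip [333.7 212. ] bead [329.  207.2] [338.5 216.4]
[([332, 180, 8, 7, 20], [335.8, 182.5]), ([298, 185, 4, 39, 113], [299.0, 204.0]), ([329, 207, 10, 10, 31], [335.0, 212.3])]
```

arm_command(motion="0.1 0 0.15 0 1;0.1 0 0.15 0 1;0.11 0 0.15 0 1;-0.08 0 0.06 0 1;-0.08 0 0.06 0 1;-0.08 0 0.06 0 1;-0.08 0 0.06 0 1;-0.08 0 0.06 0 1;-0.08 0 0.06 0 1;0 0 0 0 1")

```text
time_s: 22.72
ee_pos: [0.6188, 0.0658, 0.2881]
ee_rot: [1.0, 0.03, 0.002, -0.0]
ft_force: [3.8, -0.1, 1.4]
width: 0.0201
grasp_force: 30.0
```

```bash
python3 chk.py
python3 - <<'E'
import cv2
im=cv2.imread(sorted(__import__("glob").glob("pics/wrist_*.png"))[-1])
p=im[170:330,325:331].astype(int).mean(1)[:,::-1].round().astype(int); prev=None
for i,c in enumerate(p):
    if prev is None or abs(c-prev).sum()>14: print(170+i,c,end="; ")
    prev=c
E
```

```text
[0.6188 0.0658 0.2881] [ 3.8 -0.1  1.4] [ 0.14 -1.14 -0.  ] 22.7167
mouth rel tip mm: axial -11.4 perp tool [-3.2 -0.3  2.2]
wrist tip [328.4 216. ] bead [300.5 190.1] [355.  233.8]
[([301, 177, 55, 43, 959], [327.3, 195.6])]
scene tip [369.7 293.5] bead [362.2 291. ] [377.  300.1]
[([373, 260, 12, 17, 86], [380.0, 266.0]), ([362, 293, 15, 17, 122], [370.7, 300.6])]
side tip [333.7 212. ] bead [329.  208.9] [338.4 218.1]
[([332, 182, 6, 5, 13], [334.7, 184.0]), ([298, 185, 4, 38, 112], [299.0, 203.8]), ([322, 194, 3, 5, 7], [322.9, 196.1]), ([329, 208, 10, 9, 28], [334.7, 213.4])]
170 [186 141  66]; 188 [178 137  68]; 189 [136 108  62]; 190 [168 128  62]; 191 [198 152  71]; 192 [218 166  77]; 193 [227 177  82]; 194 [236 191  88]; 197 [218 168  77]; 199 [179 148 104]; 200 [145 141 143]; 209 [143 137 134]; 210 [138 132 129]; 211 [146 140 137]; 222 [160 152 150]; 223 [176 169 165]; 224 [182 174 171]; 225 [171 163 160]; 230 [177 170 165]; 231 [188 182 177]; 232 [166 160 156]; 233 [99 48 46]; 234 [133  36  33]; 235 [154  42  36]; 295 [145  44  40]; 296 [86 67 66]; 297 [72 74 74]; 301 [116  62  60]; 302 [160  32  28]; 309 [124  52  50]; 310 [68 74 73]; 314 [96 72 73]; 315 [145  40  36]; 316 [158  33  28]; 320 [145  31  27]; 321 [81 22 19];
```

arm_command(motion="-0.08 0 0.06 0 1;-0.08 0 0.06 0 1;-0.08 0 0.06 0 1;-0.08 0 0.06 0 1;-0.08 0 0.06 0 1;-0.08 0 0.06 0 1;0 0 0 0 1;0 0 0 0 1;0 0 0 0 1;0 0 0 0 1")

```text
time_s: 23.7
ee_pos: [0.6127, 0.0654, 0.2832]
ee_rot: [1.0, 0.03, -0.0, 0.0]
ft_force: [1.7, 0.7, 2.2]
width: 0.0198
grasp_force: 30.0
```

```bash
cat > prof.py <<'E'
import cv2,glob,os
im=cv2.imread(max(glob.glob("pics/wrist_*.png"),key=os.path.getmtime))
p=im[170:330,325:331].astype(int).mean(1)[:,::-1].round().astype(int); prev=None
for i,c in enumerate(p):
    if prev is None or abs(c-prev).sum()>14: print(170+i,c,end="; ")
    prev=c
E
python3 chk.py; python3 prof.py
```

```text
[0.6127 0.0654 0.2832] [1.7 0.7 2.2] [ 0.09 -0.57  0.01] 23.7
mouth rel tip mm: axial -11.6 perp tool [-10.5  -0.3   7.2]
wrist tip [328.4 204. ] bead [300.5 190.1] [355.  233.8]
[([300, 177, 56, 33, 761], [327.6, 188.8])]
scene tip [369.7 293.5] bead [360.1 289.9] [374.7 298.9]
[([375, 259, 10, 18, 90], [380.1, 265.8]), ([362, 293, 15, 17, 118], [370.9, 300.7])]
side tip [333.7 212. ] bead [326.9 211.3] [336.4 220.5]
[([296, 185, 5, 39, 127], [298.7, 203.3]), ([330, 185, 7, 6, 16], [333.2, 186.7]), ([320, 196, 5, 6, 13], [321.5, 198.1]), ([330, 210, 9, 7, 23], [335.3, 213.9])]
170 [188 144  68]; 175 [182 143  81]; 176 [146 129 106]; 177 [146 119  75]; 178 [184 140  64]; 179 [204 155  73]; 180 [212 162  76]; 181 [230 180  83]; 182 [237 193  89]; 184 [234 188  86]; 185 [225 174  81]; 186 [215 163  75]; 187 [192 151  90]; 188 [159 149 140]; 189 [159 153 152]; 200 [151 145 142]; 202 [158 152 148]; 215 [175 167 164]; 216 [182 174 170]; 217 [168 161 158]; 218 [159 151 148]; 223 [173 165 162]; 224 [180 172 169]; 225 [143 127 124]; 226 [105  30  26]; 227 [149  41  36]; 228 [166  44  39]; 295 [159  42  38]; 296 [112  64  62]; 297 [76 80 81]; 301 [107  70  70]; 302 [172  34  29]; 310 [158  50  48]; 311 [73 81 82]; 316 [118  59  57]; 317 [150  29  24]; 318 [88 22 19];
```

```bash
cat > refit.py <<'E'
from tilt import *
import sys
s=manip.read_state(); W=cam("wrist",s); m=np.array(eval(sys.argv[1]),float)
f=lambda q: np.r_[model(s,W,np.r_[q,66.5,72.6])-m,(q[1]-59)*.3]
r=least_squares(f,[.6,59,12]);print(r.x.round(3),f(r.x).round(1))
tip=np.array([.657,.0678,.085]); a=np.array([-.5637,-.0322,.8253]);Rm=R.from_quat(s["ee_rot"]).as_matrix()
d=P(s,*r.x,[(0,0,0)])[0]-tip; print("axial %.1f"%(d@a*1e3),(Rm.T@(d-(d@a)*a)*1e3).round(1))
E
python3 refit.py "[225.5,216.5,201.5,299,313.7,176.5,28]"
```

```text
[ 0.641 58.329 14.214] [-1.4  1.7 -0.6 -0.1  0.   0.4  0.2 -0.2]
axial -12.4 [-2.4 -0.3  1.6]
```

arm_command(motion="0.12 0 -0.08 0 1;0.06 0 0.08 0 1;0.06 0 0.08 0 1;0.06 0 0.08 0 1;0.06 0 0.08 0 1;0.05 0 0.08 0 1;0.05 0 0.08 0 1;0 0 0 0 1;0 0 0 0 1;0 0 0 0 1")

```text
time_s: 24.68
ee_pos: [0.6171, 0.0657, 0.2793]
ee_rot: [1.0, 0.03, -0.001, -0.0]
ft_force: [-3.4, -0.2, 0.8]
width: 0.0197
grasp_force: 30.0
```

```bash
python3 chk.py|head -2; python3 prof.py
```

```text
[0.6171 0.0657 0.2793] [-3.4 -0.2  0.8] [ 0.08  0.88 -0.  ] 24.6833
mouth rel tip mm: axial -17.3 perp tool [-9.3 -0.4  6.4]
170 [187 143  68]; 176 [180 142  85]; 177 [144 131 114]; 178 [154 121  67]; 179 [188 143  66]; 180 [211 160  75]; 181 [223 171  80]; 182 [231 182  85]; 183 [238 195  89]; 185 [234 186  86]; 186 [219 167  77]; 187 [186 141  66]; 188 [185 150  99]; 189 [156 151 150]; 201 [144 138 134]; 202 [157 151 147]; 215 [169 161 158]; 216 [179 171 168]; 218 [162 155 152]; 223 [167 159 156]; 224 [189 182 178]; 225 [168 162 157]; 226 [98 46 43]; 227 [134  37  33]; 228 [167  43  38]; 295 [155  45  42]; 296 [91 71 71]; 297 [77 79 79]; 301 [120  59  58]; 302 [170  34  28]; 310 [134  56  53]; 311 [72 79 80]; 315 [87 73 73]; 316 [136  50  46]; 317 [171  33  28]; 321 [156  32  28]; 322 [85 22 18];
```

arm_command(motion="0.06 0 0.08 0 1;0.05 0 0.08 0 1;0.06 0 0.08 0 1;0.06 0 0.08 0 1;0.05 0 0.08 0 1;0 0 0 0 1;0 0 0 0 1;0 0 0 0 1;0 0 0 0 1;0 0 0 0 1")

```text
time_s: 25.67
ee_pos: [0.6198, 0.0657, 0.2756]
ee_rot: [1.0, 0.03, -0.001, -0.0]
ft_force: [-5.7, -0.3, 5.9]
width: 0.02
grasp_force: 30.0
```

```bash
python3 chk.py|head -2; python3 prof.py
```

```text
[0.6198 0.0657 0.2756] [-5.7 -0.3  5.9] [0.08 1.51 0.02] 25.6667
mouth rel tip mm: axial -21.8 perp tool [-9.3 -0.2  6.4]
170 [165 149 134]; 171 [186 141  66]; 176 [180 142  83]; 177 [144 128 110]; 178 [148 116  62]; 179 [187 143  67]; 180 [210 160  75]; 181 [222 170  79]; 182 [230 182  84]; 183 [238 195  90]; 185 [230 181  84]; 186 [198 152  71]; 187 [213 162  75]; 188 [185 149  97]; 189 [157 150 148]; 201 [144 138 135]; 202 [156 150 147]; 216 [179 171 168]; 218 [163 155 152]; 225 [148 142 138]; 226 [96 44 41]; 227 [132  35  31]; 228 [167  44  39]; 295 [154  44  40]; 296 [91 70 70]; 297 [76 78 78]; 301 [106  68  68]; 302 [171  32  27]; 310 [134  55  53]; 311 [73 78 79]; 316 [120  59  57]; 317 [172  32  28]; 320 [156  32  28]; 321 [86 22 20];
```

arm_command(motion="0.06 0 0.08 0 1;0.05 0 0.08 0 1;0.06 0 0.08 0 1;0.06 0 0.08 0 1;0 0 0 0 1;0 0 0 0 1;0 0 0 0 1;0 0 0 0 1;0 0 0 0 1;0 0 0 0 1")

```text
time_s: 26.65
ee_pos: [0.6222, 0.0659, 0.2722]
ee_rot: [1.0, 0.03, -0.001, -0.0]
ft_force: [-4.8, 0.8, 3.4]
width: 0.0197
grasp_force: 30.0
```

```bash
python3 chk.py|head -2; python3 prof.py
```

```text
[0.6222 0.0659 0.2722] [-4.8  0.8  3.4] [0.07 1.3  0.03] 26.65
mouth rel tip mm: axial -25.9 perp tool [-9.3 -0.3  6.4]
170 [158 151 148]; 176 [164 145 118]; 177 [145 128 105]; 178 [147 114  60]; 179 [187 142  66]; 180 [209 160  74]; 181 [222 170  79]; 182 [230 181  84]; 183 [238 195  90]; 185 [234 186  86]; 186 [224 173  80]; 187 [212 161  74]; 188 [185 149  96]; 189 [157 150 148]; 200 [150 143 140]; 201 [121 116 113]; 202 [158 151 148]; 216 [179 172 168]; 218 [163 156 153]; 225 [147 141 137]; 226 [96 45 42]; 227 [132  35  32]; 228 [166  42  37]; 295 [155  44  41]; 296 [90 70 70]; 297 [77 78 78]; 301 [106  68  68]; 302 [171  32  27]; 310 [134  55  52]; 311 [72 78 79]; 315 [87 73 73]; 316 [136  49  45]; 317 [173  33  27]; 318 [156  31  27]; 319 [86 22 18];
```

arm_command(motion="0.06 0 0.08 0 1;0.05 0 0.08 0 1;0 0 0 0 1;0 0 0 0 1;0 0 0 0 1;0 0 0 0 1;0 0 0 0 1;0 0 0 0 1;0 0 0 0 1;0 0 0 0 1")

```text
time_s: 27.63
ee_pos: [0.623, 0.0659, 0.2709]
ee_rot: [1.0, 0.03, -0.001, -0.0]
ft_force: [-8.2, -0.3, 6.4]
width: 0.0198
grasp_force: 30.0
```

```bash
python3 chk.py|head -2; python3 refit.py "[226,216.3,201.5,298.8,313.3,177.5,28]"
python3 - <<'E'
from h import *
import glob,os
L=lambda n: cv2.imread(max(glob.glob(f"pics/{n}_*.png"),key=os.path.getmtime))
sd=manip.snapshot("side")[:,:,::-1]; sc=manip.snapshot("scene")[:,:,::-1]
m=np.hstack([crop(sd,265,130,100,150,4),crop(sc,290,210,100,150,4)]); cv2.imwrite("pics/end.png",m); print(m.shape)
s=manip.read_state(); print(s["ft_force"],s["ee_pos"],s["time_s"])
E
```

```text
[0.623  0.0659 0.2709] [-8.2 -0.3  6.4] [ 0.19  1.69 -0.02] 27.6333
mouth rel tip mm: axial -27.4 perp tool [-9.4 -0.3  6.4]
[ 0.626 57.659 14.798] [-1.7  2.  -0.2 -0.2  0.   0.1  0.2 -0.4]
axial -27.9 [-1.6 -0.3  1.1]
(600, 800, 3)
[-6.58947347  0.09594787  6.5739208 ] [0.62305687 0.06592262 0.27094748] 27.8833
```

View pics/end.png

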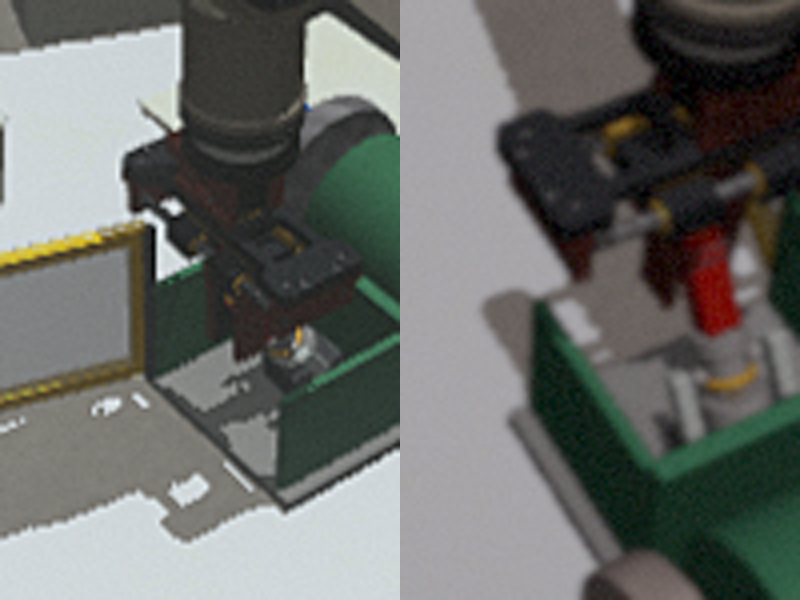

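The last picture shows the door standing open on the left. The coupler sits between the two posts with its bead, at crop (735,380), down past the balls. The tilt fits as 0.63 rad, and the push rose again after the snap, so the stem is at or near its stop.

```bash
python3 -c "
from station import manip
print(manip.sign_off())"
```

```text
the job is handed in; nothing more can be done
None
```

The job is handed in; no verdict came back. The door is open to about 1.8 rad, and the small red coupler is past its snap on the nipple, still gripped and pressed in with about 11 N, judging by force and camera fits (tilt about 0.63 rad against the nipple's 0.6).

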